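# Clear the inspection plate and hold its index plunger out

### The arm

A 7-joint arm with a two-finger parallel gripper is mounted at the origin on the work surface. World frame = base frame: x ahead of the robot, y to its left, z up, the work surface at z = 0. Lengths are in m, angles in rad, forces in N, time in s.
With the tool pointing down it reaches from about 0.425 to 0.8 m from the base axis. Payload 8.3 kg.
Tool frame: the origin (TCP) lies on the centre line of the jaws, within the pads' length; the fingertips stand 14 mm ahead of it and the grasp point (between the pads) lies 5 mm behind it; y points along the fingers, x is the direction in which the jaws open and shut, and the axes are right-handed (so a half turn about y gives the same grasp; the last joint's range is limited). The gripper opens to 85 mm and grips with 20 to 120 N. Pads are 22 mm wide; open, the fingers measure 114 mm over their backs; the gripper's body (76 mm by 85 mm) begins 54 mm behind the grasp point. The pads swing forward as they close: fully open they stand 13 mm farther back than shut.
Start: joints at [-0.063, 0.383, 0.016, 1.37, -0.006, 1.388, -0.046], TCP at [0.625, 0, 0.245] pointing down, gripper open.
Joint ranges: [-2.95, 2.95], [-0.25, 2.06], [-1.52, 1.56], [0.18, 2.33], [-1.44, 4.58], [0.02, 2.06], [-3.01, 3.01]. Speed limits (rad/s): [2.39, 2.39, 3.01, 3.01, 3.14, 3.14, 3.14].

### API

Orientations are given as a unit quaternion [w, x, y, z].
In Python, from bench import state, camera, ticket gives the robot as it stands.
- The arm moves only by the shell command python3 -m creep 'ROWS' [FORCE]. ROWS is JSON, a list of rows, each a list of 7 numbers: the finger opening in mm, from 0 to 85.4, then the shift along the world's x, y, z in mm, then the turn, a rotation vector about the world's x, y, z in degrees. A call has 1 to 20 rows; each row shifts and turns the commanded pose from where the row before left it; what a row does not reach is not made up. A row lasts 1/10 s, in which the tool goes at most 50 mm and 8.59 degrees, less where a joint would pass 70% of its speed; a pose out of reach is approached as far as the arm can. A call is refused whole if a number of a shift passes 50 or a number of a turn 8.59, either way. A call with a gripper value outside its range is refused whole. The fingers move at their own pace and stop on an object; FORCE is the grip in N (left out, the last holds). Time passes only in rows, so rows that do not move let the fingers close. It gives the time, the measured TCP pose, the force and the opening at its end, in the units of the state.
- state(): the state, without advancing time (a new reading comes with each control period).
- camera(name): name is "scene" or "side" or "wrist"; returns a dict with "image" (400x640x3 uint8, red, green, blue), "fx", "fy", "cx", "cy" (pixels), "k1" (the pictures are not rectified: a ray, as slopes to the right and down, at radius r is drawn at 1 + k1 r^2 times it, then the intrinsics apply), "extrinsics" (4x4, takes a point from camera to world coordinates). Camera axes: x right, y down, z forward; pixel columns grow to the right and rows downward; lengths in m; the calibration is good to about 2 mm. A picture is of the moment at which its call begins. There is no depth.
- ticket.close_job(): hands the job in, once; it reports no verdict.
The state is a dict: "clock": time; "joints": joint angles; "qvel": joint speeds; "effort": joint torques, N m; "tcp_pos": TCP position; "ee_rot": TCP orientation; "ft_force": force on the tool from outside, world axes, zero at the start; "wrist_torque": the same for the moment, N m; "opening": opening from 0.0 (shut) to 1.0 (fully open).
Only numpy, scipy, OpenCV 4.12 (cv2) and the standard library are available. Lean on these libraries where they do the work, as an engineer would, in place of code of your own. Each camera call takes 0.05 s, during which the arm holds its last target. There are 200 camera calls.

### The job

With the scraper block in the gripper (not with the fingers), wipe all four stone chips off the white inspection plate into the catch tray at its end, then stand the scraper upright on the bench, off the stage, and let go of it. Then take the black knob of the sprung index plunger, pull it fully back so that its pin is clear of the seat hole, and finish while still holding it there in the fingers, so that the plate can be changed. Leave the jar, the dish and the bowl where they are.

Things in the scene. Friction and masses are not known exactly. Their poses are not given: they have to be found in the camera images.
- stage: Inspection stage, fixed. Origin on the bench under its mid-width; own x runs across (away from the robot at yaw 0), own y along it. White plate, top 50 mm above the bench, x -52 to +52, y -90 to +80 mm; steel lips 8 mm thick, top 62 mm above the bench, along both long sides, none at the ends. At y = +80 it drops straight into a white catch tray. The plunger is on the +x side.
- tray_floor (a point): Middle of the inner floor of the catch tray, 5 mm above the bench, at stage x 0, y +130 mm, axes as the stage. Inside, the tray spans 104 mm along x and 100 mm along y (stage y 80 to 180 mm); its three outer walls reach 62 mm above the bench.
- scraper: Wooden scraper block, 92 mm long (own x), 66 mm high, standing upright on the bench at the start. Lower part a straight bar 92 x 26 x 22 mm (x, y, z); above it a grip rib 70 mm long, 20 mm thick (own y), from 22 to 66 mm above its underside. Origin: centre of the underside. About 140 g. It fits between the plate's lips with 6 mm to spare at each end.
- plunger (a joint): Travel of the sprung index plunger (m): 0 = pin home in its seat hole, 0.020 = fully drawn, against its stop. It is drawn along the stage's +x, level, away from the plate. The spring pulls back with about 4 N at 0 and 12 N at 0.020, so it snaps home if let go.
- knob (a point): Black pull knob on the plunger's outer end. Round about its own x (= stage x): grip of 24 mm diameter from x -12 to +12 mm, then an end flange of 31 mm diameter to x +19 mm. Origin: on the axis in mid-grip, 40 mm above the bench; with the pin home at stage x 127, y -30 mm. Free space beside it, above, and below down to the bench.
- pin_tip (a point): Inner end of the 10 mm steel pin of the plunger, 75 mm from the knob's origin towards the plate; it sits 16 mm deep in the seat hole when home.
- seat_hole (a point): Mouth of the pin's hole, in a steel bar on the stage's +x side; axes as the stage. The pin is clear when its tip is on the +x side of this point (4 mm clear when fully drawn). The plunger's steel bracket, 40 mm wide, top 60 mm above the bench, lies 12 to 24 mm from here along +x, then a fixed sleeve of 16 mm diameter to 44 mm.
- jar: Closed glass jar with white cap, 64 mm diameter, 95 mm high, standing on the bench; bystander. Origin: centre of the underside.
- dish: Shallow open glass dish, 90 mm diameter, 18 mm high; bystander. Origin: centre of the underside.
- bowl: Small steel bowl, 84 mm diameter, 40 mm high; bystander. Origin: centre of the underside.
- chip0: Loose angular dark brown stone chip, about 24 x 17 x 13 mm, 15 g, lying on the plate between stage y -25 and +75 mm (the strip from y -90 to -25 mm is bare). Origin: centre of its underside as first laid.
- chip1: Loose angular dark brown stone chip, about 21 x 18 x 14 mm, 15 g, lying on the plate between stage y -25 and +75 mm (the strip from y -90 to -25 mm is bare). Origin: centre of its underside as first laid.
- chip2: Loose angular dark brown stone chip, about 23 x 15 x 12 mm, 15 g, lying on the plate between stage y -25 and +75 mm (the strip from y -90 to -25 mm is bare). Origin: centre of its underside as first laid.
- chip3: Loose angular dark brown stone chip, about 20 x 16 x 13 mm, 15 g, lying on the plate between stage y -25 and +75 mm (the strip from y -90 to -25 mm is bare). Origin: centre of its underside as first laid.
Not all that is in view belongs to the job. Of the things that look like the scraper, the largest one is meant.

How it is judged:
On the way, in this order (a step that is already met when the one before it is completed fails the run):
1. all four chips are off the plate and in the catch tray (x of chip0 in the frame of tray_floor between -0.06 and 0.06 m and y of chip0 in the frame of tray_floor between -0.055 and 0.055 m and height (world z) of each of chip0, chip1, chip2, chip3 below 0.04 m and x of chip1 in the frame of tray_floor between -0.06 and 0.06 m and y of chip1 in the frame of tray_floor between -0.055 and 0.055 m and x of chip2 in the frame of tray_floor between -0.06 and 0.06 m and y of chip2 in the frame of tray_floor between -0.055 and 0.055 m and x of chip3 in the frame of tray_floor between -0.06 and 0.06 m and y of chip3 in the frame of tray_floor between -0.055 and 0.055 m), for 0.2 s.
2. the scraper stands upright on the bench, off the stage, let go (height (world z) of scraper below 0.012 m and angle between scraper's own z axis and vertical below 0.25 rad and contact force between the fingers and scraper below 0.3 N and linear speed of scraper below 0.03 m/s and (x of scraper in the frame of stage above 0.07 m or x of scraper in the frame of stage below -0.07 m or y of scraper in the frame of stage above 0.19 m or y of scraper in the frame of stage below -0.1 m)), for 0.2 s.
3. the plunger is fully drawn by the fingers (value of joint plunger above 0.0175 m and x of pin_tip in the frame of seat_hole above 0.001 m and contact force between the fingers and plunger above 2 N), for 0.2 s.
At the end, for the whole second after the job is handed in: Fingers hold the knob (over 2 N), plunger drawn at least 17.5 of 20 mm, pin tip 1 mm or more out of the hole; scraper stands upright (0.25 rad) on the bench off the stage, at rest, let go; all four chips lie between the tray walls, lower than 40 mm above the bench (all of step 1 and all of step 2 and all of step 3); the arm keeps its last pose, push and grip.
It fails at once if a bystander (jar, dish, bowl) is shifted by more than 30 mm or tipped (distance of any of jar, dish, bowl from where it was at the start of the episode above 0.03 m or angle between any of jar, dish, bowl's own z axis and vertical above 0.5 rad).
It fails at once if a chip is pushed or picked with the fingers or arm (over 1 N) (contact force between any of the fingers, the arm and chip0 above 1 N or contact force between any of the fingers, the arm and chip1 above 1 N or contact force between any of the fingers, the arm and chip2 above 1 N or contact force between any of the fingers, the arm and chip3 above 1 N).
It also fails if it takes over 64 s, if anything falls off the work surface, if the arm or the gripper's body presses on something with over 40 N, if the wrist force passes 120 N, or if a joint passes its speed limit or range.

## Working session

There is one attempt and no reset: what is moved stays moved. The work goes in short steps, Python scripts to look and compute and a shell command to move; the robot and the scene stay as the last step left them, time stands still between calls to the robot, and variables do not carry over. Pictures are saved under pics/ and viewed, about 8 in all and at most 12, crops included, and the job is handed in when it is done.

```bash
ls; mkdir -p pics; cat > h.py <<'E'
import numpy as np, cv2
from bench import state, camera
def grab(n,name):
    c=camera(n); cv2.imwrite(f'pics/{name}.png',c['image'][:,:,::-1]); 
    np.savez(f'pics/{name}.npz',**{k:np.array(v) for k,v in c.items()}); return c
def load(name): return dict(np.load(f'pics/{name}.npz'))
def ray(c,u,v):
    x=(u-c['cx'])/c['fx']; y=(v-c['cy'])/c['fy']; rd=np.hypot(x,y); r=rd
    for _ in range(30): r=rd/(1+c['k1']*r*r)
    s=r/rd if rd>0 else 1
    E=np.array(c['extrinsics']); d=E[:3,:3]@np.array([x*s,y*s,1]); return E[:3,3],d/np.linalg.norm(d)
def onz(c,u,v,z):
    o,d=ray(c,u,v); return o+d*(z-o[2])/d[2]
def tri(*obs): # (c,u,v)...
    A=np.zeros((3,3));b=np.zeros(3);R=[]
    for c,u,v in obs:
        o,d=ray(c,u,v);P=np.eye(3)-np.outer(d,d);A+=P;b+=P@o;R.append((o,P))
    p=np.linalg.solve(A,b); return p,[np.linalg.norm(P@(p-o)) for o,P in R]
def proj(c,p):
    E=np.array(c['extrinsics']); q=E[:3,:3].T@(np.asarray(p)-E[:3,3]); x,y=q[0]/q[2],q[1]/q[2]; f=1+c['k1']*(x*x+y*y)
    return np.array([c['fx']*x*f+c['cx'],c['fy']*y*f+c['cy']])
E
python3 - <<'E'
from h import *
for n in('scene','side','wrist'):
    c=grab(n,n+'0'); print(n,c['fx'],c['fy'],c['cx'],c['cy'],c['k1'],np.round(c['extrinsics'],3).tolist())
print(state())
E
```

```text
pics
scene 496.6665956355161 496.6665956355161 314.3722266739025 199.2674257971047 -0.12947388571620957 [[-0.741, 0.407, -0.534, 1.221], [0.672, 0.441, -0.595, 0.787], [-0.006, -0.8, -0.6, 0.837], [0.0, 0.0, 0.0, 1.0]]
side 438.63133929434224 438.63133929434224 312.01903195996687 195.11043243602438 -0.033604743711397586 [[0.986, -0.121, 0.112, 0.449], [-0.163, -0.652, 0.741, -0.813], [-0.017, -0.749, -0.662, 0.835], [0.0, 0.0, 0.0, 1.0]]
wrist 336.8155819652864 336.8155819652864 314.65469013612596 192.49957893349958 0.014547335994371602 [[1.0, 0.001, -0.002, 0.624], [-0.0, -0.96, -0.28, 0.071], [-0.002, 0.28, -0.96, 0.372], [0.0, 0.0, 0.0, 1.0]]
{'clock': 0.15, 'joints': array([-0.06290188,  0.38407491,  0.01640218,  1.37094905, -0.00629627,
        1.38819299, -0.0464944 ]), 'qvel': array([ 0.00012644, -0.00263073,  0.00069344, -0.00184235,  0.00114001,
        0.00017861, -0.00028771]), 'effort': array([ 3.13456680e-03, -6.28150821e+01,  8.46451297e-01, -3.72163582e+01,
        1.68576470e-02,  1.09401988e-02, -6.53258235e-05]), 'tcp_pos': array([6.24616913e-01, 2.47564239e-05, 2.44473701e-01]), 'ee_rot': array([-7.07096256e-01,  7.07116868e-01, -5.40006023e-04, -5.73253105e-04]), 'ft_force': array([-0.39927006,  0.07093734,  0.50602735]), 'wrist_torque': array([-0.0158536 , -0.02480988,  0.0189253 ]), 'opening': 0.9976904410636585}
```

View pics/scene0.png

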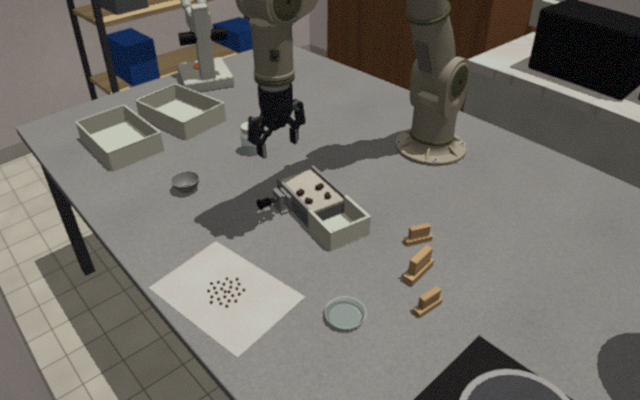

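View pics/side0.png

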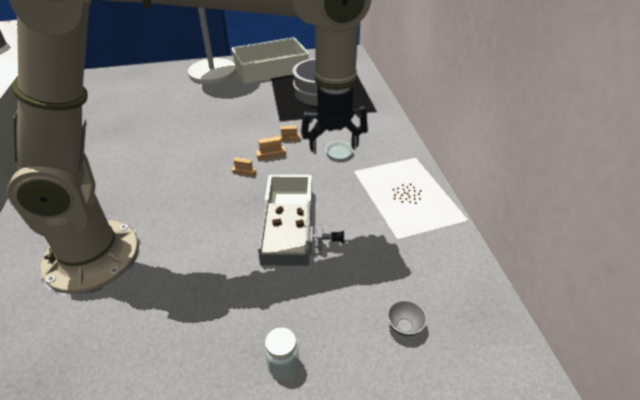

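The side and scene pictures show three scraper-like blocks: scene (419,234), (419,264), (430,300), matching side (244,166), (270,147), (289,132). The middle one looks largest. The plate's chips are at about scene (300-328,186-200), and the knob is at scene (264,203) and side (337,237). I'll confirm with an enlarged crop and corner measurements.

```bash
python3 - <<'E'
from h import *
a=cv2.imread('pics/scene0.png'); b=cv2.imread('pics/side0.png')
A=cv2.resize(a[160:320,250:450],None,fx=4,fy=4,interpolation=cv2.INTER_CUBIC)[:600]
B=cv2.resize(b[115:275,225:360],None,fx=3.7,fy=3.7,interpolation=cv2.INTER_CUBIC)
cv2.imwrite('pics/cropA.png',A); cv2.imwrite('pics/cropB.png',B)
for n in('scene','side'):
    c=load(n+'0'); hsv=cv2.cvtColor(c['image'],cv2.COLOR_RGB2HSV)
    m=cv2.inRange(hsv,(8,110,90),(22,255,255))
    k,_,s,ce=cv2.connectedComponentsWithStats(m)
    for i in range(1,k):
        if s[i,4]>60:print(n,s[i],ce[i].round(1), onz(c,*ce[i],.03).round(3))
E
```

```text
scene [405 227  26  17 146] [418.4 235.3] [0.414 0.272 0.03 ]
scene [414 254  16  21 105] [421.9 263. ] [0.485 0.339 0.03 ]
scene [422 292  18  16  70] [430.6 299.3] [0.56  0.422 0.03 ]
side [258 127  41  32 565] [276.3 144.3] [0.512 0.349 0.03 ]
side [234 160  21  16 244] [243.3 167.4] [0.402 0.248 0.03 ]
```

View pics/cropA.png

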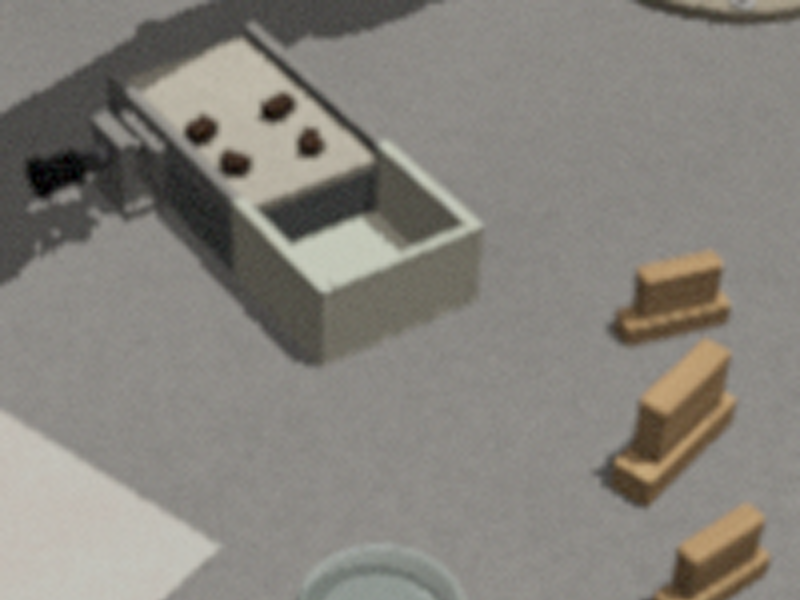

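View pics/cropB.png

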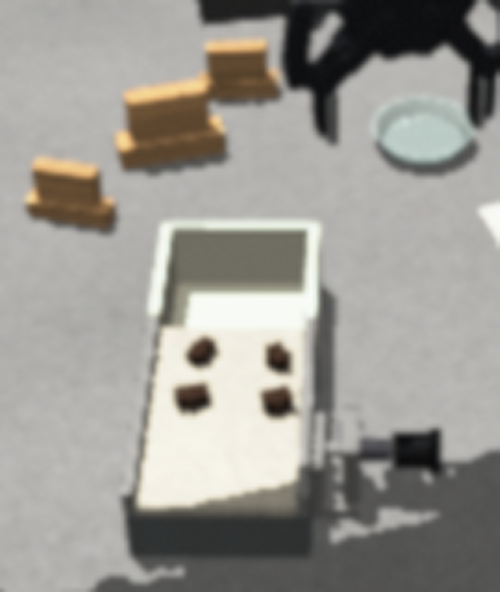

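The middle block (scene (419,264), side (270,147)) is clearly largest in both views, so it is the scraper. Next I'll triangulate the corners.

```bash
cat >> h.py <<'E'
A=lambda U,V:((U+.5)/4-.5+250,(V+.5)/4-.5+160)
B=lambda U,V:((U+.5)/3.7-.5+225,(V+.5)/3.7-.5+115)
E
python3 - <<'E'
from h import *
s=load('scene0'); d=load('side0')
P={}
for n,a,b in [('ribL',(722,347),(124,95)),('ribR',(652,407),(208,86)),('baseR',(640,502),(226,157)),
  ('trayL',(482,226),(162,224)),('trayR',(325,290),(322,224)),('knobend',(32,176),(439,448)),
  ('plateL',(378,160),(160,326)),('plateR',(275,212),(303,330)),('lipLend',(250,24),(128,498)),('lipRend',(114,80),(310,488)),
  ('c1',(201,129),(277,402)),('c2',(278,106),(192,397)),('c3',(235,163),(278,357)),('c4',(311,143),(202,351)),
  ('sm1L',(715,255),(35,160)),('sm1R',(640,268),(100,172)),('sm3L',(758,512),(208,43)),('sm3R',(680,550),(266,43))]:
    p,r=tri((s,*A(*a)),(d,*B(*b))); P[n]=p; print(n,p.round(4),np.round(r,4))
L=lambda a,b:(np.linalg.norm(P[a]-P[b]).round(4), np.degrees(np.arctan2(*(P[b]-P[a])[[1,0]])).round(2))
for q in (('ribL','ribR'),('sm1L','sm1R'),('sm3L','sm3R'),('trayL','trayR'),('plateL','plateR'),('lipLend','lipRend')):print(q,L(*q))
E
```

```text
ribL [0.4565 0.3355 0.062 ] [0.0001 0.0001]
ribR [0.5265 0.3385 0.061 ] [0.0014 0.0014]
baseR [ 0.5334  0.3405 -0.0129] [0.0066 0.0066]
trayL [0.4728 0.1614 0.0582] [0.0002 0.0002]
trayR [0.5908 0.1397 0.0592] [0.0022 0.0022]
knobend [ 0.635  -0.0896  0.0409] [0.0012 0.0012]
plateL [0.4613 0.0584 0.0471] [0.0004 0.0004]
plateR [0.5553 0.0477 0.0425] [0.0089 0.0089]
lipLend [ 0.4252 -0.11    0.0571] [0.0011 0.0011]
lipRend [ 0.5409 -0.1219  0.0566] [0.001 0.001]
c1 [ 0.5319 -0.0397  0.0545] [0.0004 0.0004]
c2 [ 0.4757 -0.0244  0.0543] [0.0003 0.0003]
c3 [0.5394 0.0038 0.0542] [0.0002 0.0002]
c4 [0.4874 0.0207 0.0534] [0.0003 0.0003]
sm1L [0.3788 0.2732 0.05  ] [0.0005 0.0005]
sm1R [0.4277 0.2496 0.0506] [0.0025 0.0025]
sm3L [0.5361 0.4227 0.0491] [0.0003 0.0003]
sm3R [0.5876 0.4111 0.0496] [0.0006 0.0006]
('ribL', 'ribR') (np.float64(0.0701), np.float64(2.46))
('sm1L', 'sm1R') (np.float64(0.0543), np.float64(-25.84))
('sm3L', 'sm3R') (np.float64(0.0528), np.float64(-12.73))
('trayL', 'trayR') (np.float64(0.1201), np.float64(-10.42))
('plateL', 'plateR') (np.float64(0.0948), np.float64(-6.51))
('lipLend', 'lipRend') (np.float64(0.1163), np.float64(-5.89))
```

View pics/wrist0.png

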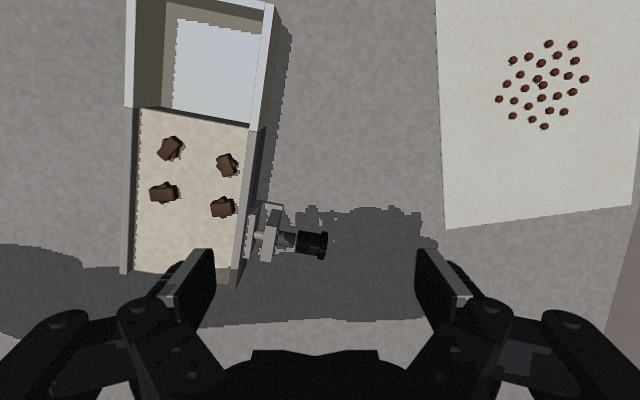

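```bash
python3 -m creep '[[85,-12,31,0,0,0,8.5],[85,-12,31,0,0,0,8.5],[85,-12,31,0,0,0,8.5],[85,-12,31,0,0,0,8.5],[85,-12,31,0,0,0,8.5],[85,-12,31,0,0,0,8.5],[85,-12,31,0,0,0,8.5],[85,-12,31,0,0,0,8.5],[85,-12,31,0,0,0,8.5],[85,-12,31,0,0,0,8.5],[85,-13,27,0,0,0,7.5],[85,0,0,0,0,0,0],[85,0,0,0,0,0,0]]' 40
python3 -c "
from h import *
c=grab('wrist','wrist1'); hsv=cv2.cvtColor(c['image'],cv2.COLOR_RGB2HSV)
m=cv2.inRange(hsv,(8,110,60),(22,255,255))
k,_,s,ce=cv2.connectedComponentsWithStats(m)
print([ (s[i],ce[i].round(1),onz(c,*ce[i],.066).round(4)) for i in range(1,k) if s[i,4]>100])
print(state()['joints'])"
```

```text
clock: 1.45
tcp_pos: [0.4914, 0.3376, 0.2449]
ee_rot: [0.489, -0.489, -0.511, 0.511]
ft_force: [-0.1, -1.1, -0.3]
opening: 0.995
[(array([223,  45,  41,  61, 461], dtype=int32), array([247. ,  77.7]), array([0.4085, 0.2749, 0.066 ])), (array([242,  44,  30,  65, 178], dtype=int32), array([256.7,  76.4]), array([0.4071, 0.2833, 0.066 ])), (array([302, 132,  25,  77, 479], dtype=int32), array([312.4, 179.7]), array([0.4964, 0.3351, 0.066 ])), (array([368, 192,  34,  67, 804], dtype=int32), array([380.6, 223.7]), array([0.5376, 0.4034, 0.066 ]))]
[-0.35875975  0.34923728 -0.38844891  1.4391071   0.1328666   1.37994967
  0.86152628]
```

Wrist0 shows the stage with four chips at about (165,148),(226,164),(163,192),(222,208), and the knob at (312,244). Now a composite crop for the scraper and the stage edges.

```bash
python3 - <<'E'
from h import *
a=cv2.imread('pics/wrist1.png')[105:230,280:360]; b=cv2.imread('pics/wrist0.png')[90:290,110:340]
a=cv2.resize(a,None,fx=4,fy=4,interpolation=cv2.INTER_CUBIC); b=cv2.resize(b,None,fx=2,fy=2,interpolation=cv2.INTER_CUBIC)
o=np.zeros((500,780,3),np.uint8); o[:500,:320]=a; o[:400,320:]=b; cv2.imwrite('pics/comp.png',o)
E
```

```text
(no output)
```

View pics/comp.png

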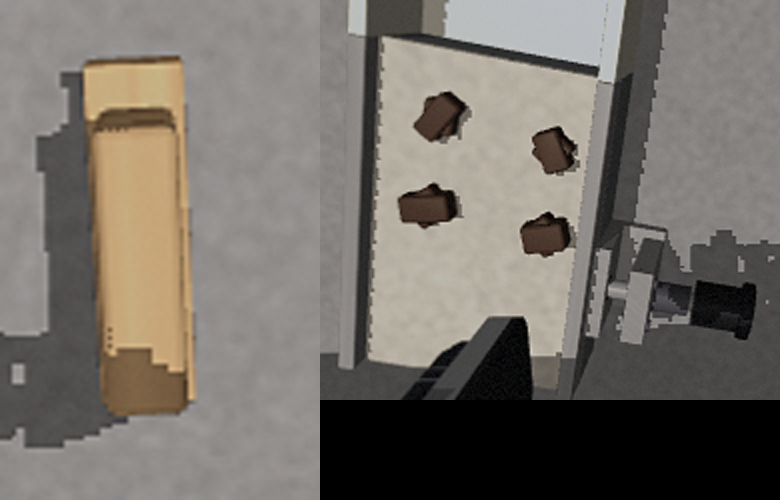

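```bash
cat > m.py <<'E'
from h import *
w0=load('wrist0'); w1=load('wrist1'); s=load('scene0'); d=load('side0')
q=lambda U,V:(U/4+280-.4,V/4+105-.4)
r=lambda U,V:((U-320)/2+110-.25,V/2+90-.25)
T={}
for n,p in dict(TL=(93,130),TR=(176,128),BR=(188,410),BL=(105,412)).items():
    T[n]=onz(w1,*q(*p),.066); print(n,T[n].round(4))
c=sum(T.values())/4; v=T['BL']+T['BR']-T['TL']-T['TR']; print('rib centre',c.round(4),'yaw',np.degrees(np.arctan2(v[1],v[0])).round(2),np.linalg.norm(v)/2)
for n,a,b in [('ribL',(134,129),(722,347)),('ribR',(147,411),(652,407))]:
    print(n,'wrist/scene',tri((w1,*q(*a)),(s,*A(*b))))
pts=[('lipL outer',(349,37),.062),('lipL outer',(341,365),.062),('lipR outer',(614,83),.062),('lipR outer',(574,398),.062),
('plate end L',(382,38),.05),('plate end R',(600,77),.05),('plate left',(370,358),.05),('knob in',(692,302),.040),('knob end',(755,311),.04)]
for n,p,z in pts: print(n,onz(w0,*r(*p),z).round(4))
print('knobend tri',tri((w0,*r(757,311)),(d,*B(439,448))),tri((w0,*r(692,302)),(d,*B(394,450))))
E
python3 m.py
```

```text
TL [0.4572 0.3248 0.066 ]
TR [0.4559 0.3435 0.066 ]
BR [0.523  0.3499 0.066 ]
BL [0.5243 0.33   0.066 ]
rib centre [0.4901 0.337  0.066 ] yaw 4.92 0.06737023858570805
ribL wrist/scene (array([0.45669329, 0.33468178, 0.06177229]), [np.float64(0.0007249022312218787), np.float64(0.0007249022312219844)])
ribR wrist/scene (array([0.52530996, 0.33963009, 0.06186364]), [np.float64(0.0005660834241959928), np.float64(0.0005660834241960318)])
lipL outer [0.4537 0.0582 0.062 ]
lipL outer [ 0.4238 -0.1053  0.062 ]
lipR outer [0.5707 0.0382 0.062 ]
lipR outer [ 0.5419 -0.1248  0.062 ]
plate end L [0.4623 0.0574 0.05  ]
plate end R [0.5621 0.0398 0.05  ]
plate left [ 0.432 -0.108  0.05 ]
knob in [ 0.6031 -0.0802  0.04  ]
knob end [ 0.6369 -0.0855  0.04  ]
knobend tri (array([ 0.63642691, -0.0861492 ,  0.03787411]), [np.float64(0.0016851864312240703), np.float64(0.0016851864312241722)]) (array([ 0.60387315, -0.08169353,  0.03720463]), [np.float64(0.0009805705686166408), np.float64(0.0009805705686168642)])
```

```bash
python3 -m creep '[[60,-1,0,-40,0,0,1.5],[60,0,0,-40,0,0,0],[60,0,0,-40,0,0,0],[60,0,0,-40,0,0,0],[60,0,0,-30,0,0,0],[60,0,0,-14,0,0,0],[60,0,0,0,0,0,0],[60,0,0,0,0,0,0]]' 60; python3 -m creep '[[15,0,0,0,0,0,0],[15,0,0,0,0,0,0],[15,0,0,0,0,0,0],[15,0,0,0,0,0,0],[15,0,0,0,0,0,0],[15,0,0,0,0,0,0],[15,0,0,0,0,0,0]]' 60
```

```text
clock: 2.3
tcp_pos: [0.4921, 0.3371, 0.0426]
ee_rot: [-0.482, 0.483, 0.517, -0.516]
ft_force: [-0.1, 0.0, 0.6]
opening: 0.703
clock: 3.0
tcp_pos: [0.4918, 0.3376, 0.0427]
ee_rot: [-0.482, 0.482, 0.518, -0.516]
ft_force: [0.1, -1.2, 6.3]
opening: 0.227
```

```bash
python3 -m creep '[[15,0,0,20,0,0,0],[15,0,0,40,0,0,0],[15,0,0,40,0,0,0],[15,0,-20,20,0,0,0],[15,0,-36,0,0,0,-2],[15,0,-36,0,0,0,-2],[15,0,-36,0,0,0,-2],[15,0,-36,0,0,0,-2],[15,-1,-36,0,0,0,-2],[15,-1,-36,0,0,0,-2],[15,-1,-36,0,0,0,-2.2],[15,-1,-36,0,0,0,0],[15,-1,-36,0,0,0,0],[15,0,-36,0,0,0,0],[15,0,-36,0,0,0,0],[15,0,-16,0,0,0,0],[15,0,0,0,0,0,0],[15,0,0,0,0,0,0]]' 60
python3 - <<'E'
from h import *
c=grab('wrist','wrist2'); print(state()['joints'])
cs=grab('scene','scene2');cd=grab('side','side2')
st=state();p=st['tcp_pos']
print(p,[proj(x,p).round(0) for x in(c,cs,cd)])
a=cv2.imread('pics/wrist2.png'); u,v=proj(cd,p).astype(int); b=cv2.imread('pics/side2.png')[v-75:v+75,u-75:u+75]
o=np.zeros((450,800,3),np.uint8); o[:300,:480]=cv2.resize(a,(480,300)); o[:,480:]=cv2.resize(b[:,20:127],(320,450),interpolation=cv2.INTER_CUBIC); 
cv2.imwrite('pics/comp2.png',o)
E
```

```text
clock: 4.8
tcp_pos: [0.4859, -0.0945, 0.1612]
ee_rot: [0.543, -0.542, -0.454, 0.453]
ft_force: [-0.3, -0.1, -1.6]
opening: 0.227
[ 0.22263722  0.17088435 -0.10690109  1.83483205  0.01938458  1.13714081
  1.50317524]
[ 0.48607296 -0.09337887  0.16128285] [array([319., 270.]), array([299., 144.]), array([281., 209.])]
```

View pics/comp2.png

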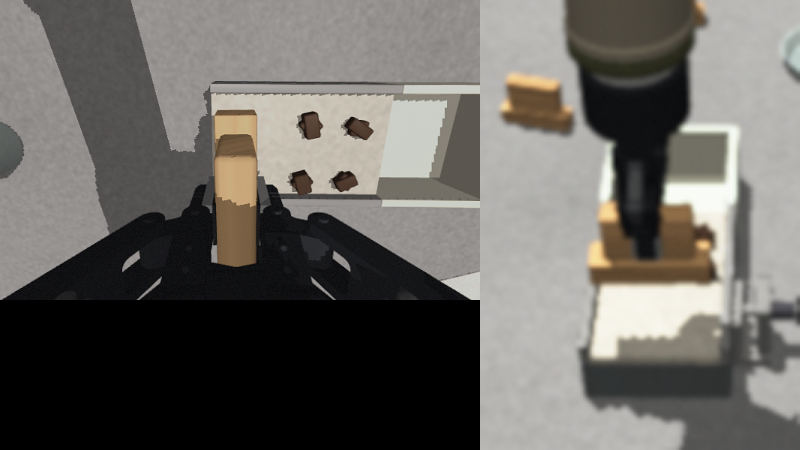

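Held squarely; the chips are still at rest ahead of it. I'll check numerically the scraper's end offset in the grip and the lip positions in this view.

```bash
python3 - <<'E'
from h import *
c=load('wrist2'); g=cv2.cvtColor(c['image'],cv2.COLOR_RGB2HSV); p=np.array([.4860,-.0940,.1612])
th=np.radians(-10.3); ux=np.array([np.cos(th),np.sin(th)]); uy=np.array([-ux[1],ux[0]])
m=(cv2.inRange(g,(8,110,60),(22,255,255))>0)
for u in(295,305,315,325,335):
    v=np.where(m[120:,u])[0][0]+120; P=onz(c,u,v,.1185+.022); print('bar end',u,v,((P-p)[:2]@ux).round(4))
O=np.array([.498,-.0301])
for u in (380,420,460,500):
    col=c['image'][:,u].astype(int).sum(1); e=np.abs(np.diff(col)); 
    vs=[i for i in range(95,285) if e[i]>90]
    print(u,[(v,((onz(c,u,v+.5,.062)[:2]-O)@ux*1000).round(1),((onz(c,u,v+.5,.05)[:2]-O)@ux*1000).round(1)) for v in vs])
row=c['image'][:,:,:].astype(int).sum(2)
for v in(140,): 
    e=np.abs(np.diff(row[v]));print([(u,((onz(c,u+.5,v,.05)[:2]-O)@uy*1000).round(1)) for u in range(270,620) if e[u]>90])
E
```

```text
bar end 295 147 -0.0494
bar end 305 147 -0.0494
bar end 315 147 -0.0494
bar end 325 147 -0.0494
bar end 335 147 -0.0494
380 [(108, np.float64(-63.3), np.float64(-62.8)), (111, np.float64(-61.4), np.float64(-60.8)), (112, np.float64(-60.7), np.float64(-60.1)), (123, np.float64(-53.7), np.float64(-52.7)), (126, np.float64(-51.7), np.float64(-50.6)), (257, np.float64(44.3), np.float64(50.4)), (264, np.float64(50.1), np.float64(56.5)), (275, np.float64(59.3), np.float64(66.2)), (276, np.float64(60.1), np.float64(67.1))]
420 [(108, np.float64(-63.3), np.float64(-62.8)), (112, np.float64(-60.7), np.float64(-60.1)), (123, np.float64(-53.6), np.float64(-52.7)), (125, np.float64(-52.3), np.float64(-51.3)), (148, np.float64(-37.1), np.float64(-35.2)), (149, np.float64(-36.4), np.float64(-34.5)), (183, np.float64(-12.6), np.float64(-9.5)), (184, np.float64(-11.9), np.float64(-8.7)), (257, np.float64(44.2), np.float64(50.3)), (258, np.float64(45.0), np.float64(51.2)), (264, np.float64(50.0), np.float64(56.4)), (282, np.float64(65.1), np.float64(72.4)), (283, np.float64(66.0), np.float64(73.3))]

[... 450 characters left out ...]
0)), (180, np.float64(-14.8), np.float64(-11.8)), (228, np.float64(21.0), np.float64(25.9)), (229, np.float64(21.8), np.float64(26.7)), (253, np.float64(40.8), np.float64(46.8)), (257, np.float64(44.1), np.float64(50.2)), (258, np.float64(44.9), np.float64(51.1)), (265, np.float64(50.7), np.float64(57.2))]
500 [(108, np.float64(-63.2), np.float64(-62.7)), (109, np.float64(-62.6), np.float64(-62.1)), (112, np.float64(-60.7), np.float64(-60.0)), (125, np.float64(-52.3), np.float64(-51.2)), (258, np.float64(44.8), np.float64(51.0)), (259, np.float64(45.6), np.float64(51.8)), (265, np.float64(50.5), np.float64(57.0))]
[(273, np.float64(-95.2)), (281, np.float64(-89.6)), (595, np.float64(130.7))]
```

```bash
python3 -m creep '[[15,2.8,-0.5,-20,0,0,0],[15,0,0,-25,0,0,0],[15,0,0,-15,0,0,0],[15,0,0,-6,0,0,0],[15,0,0,0,0,0,0],[15,0,0,0,0,0,0],[15,0,0,0,0,0,0]]' 60
```

```text
clock: 5.65
tcp_pos: [0.4896, -0.0954, 0.0963]
ee_rot: [-0.542, 0.543, 0.454, -0.453]
ft_force: [0.1, 0.9, -0.5]
opening: 0.229
```

```bash
python3 -m creep '[[15,0,0,-2.2,0,0,0],[15,0,0,0,0,0,0],[15,1.5,8,0,0,0,0],[15,1.5,8,0,0,0,0],[15,1.5,8,0,0,0,0],[15,1.5,8,0,0,0,0],[15,1.5,8,0,0,0,0],[15,1.5,8,0,0,0,0]]'; python3 -c "from h import *; grab('side','side3'); grab('wrist','wrist3')"
```

```text
clock: 6.45
tcp_pos: [0.4979, -0.0466, 0.0931]
ee_rot: [0.542, -0.542, -0.454, 0.454]
ft_force: [0.1, -0.4, -2.2]
opening: 0.225
```

```bash
python3 -m creep '[[15,1.4,7.7,0.4,0,0,0],[15,1.4,7.7,0,0,0,0],[15,1.4,7.7,0,0,0,0],[15,1.4,7.7,0,0,0,0],[15,1.4,7.7,0,0,0,0],[15,1.4,7.7,0,0,0,0],[15,1.4,7.7,0,0,0,0],[15,1.4,7.7,0,0,0,0],[15,1.4,7.7,0,0,0,0],[15,1.4,7.7,0,0,0,0],[15,1.4,7.7,0,0,0,0],[15,1.4,7.7,0,0,0,0],[15,0,0,0,0,0,0],[15,0,0,0,0,0,0],[15,0,0,0,0,0,0]]'; python3 - <<'E'
from h import *
a=grab('wrist','wrist4')['image'];b=grab('scene','scene4')['image'];d=grab('side','side4')['image']
o=np.zeros((600,800,3),np.uint8); o[:300,:480]=cv2.resize(a,(480,300)); o[300:600,:400]=cv2.resize(b[130:280,225:425],None,fx=2,fy=2)
o[300:600,400:800]=cv2.resize(d[140:290,215:415],None,fx=2,fy=2)
cv2.imwrite('pics/comp4.png',o[:,:,::-1])
E
```

```text
clock: 8.05
tcp_pos: [0.5145, 0.0444, 0.0934]
ee_rot: [-0.543, 0.543, 0.453, -0.454]
ft_force: [-0.2, -0.0, -1.6]
opening: 0.227
```

View pics/comp4.png

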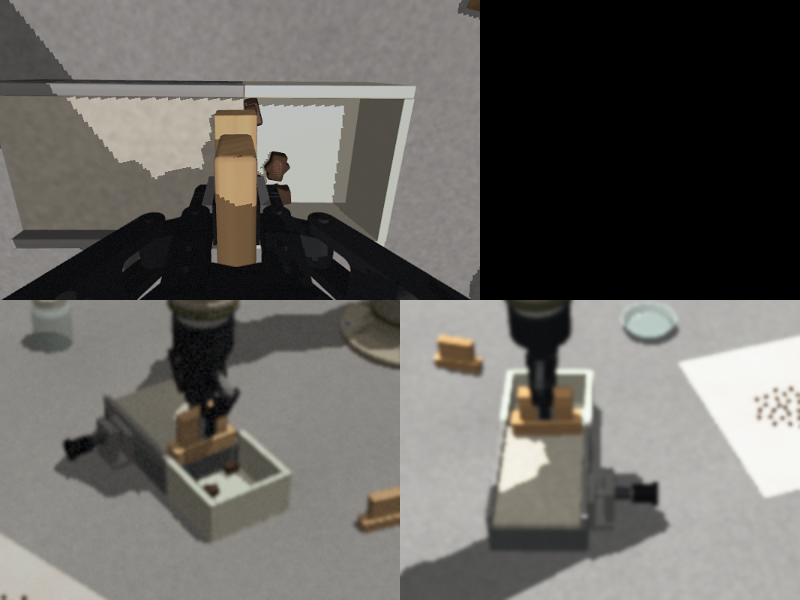

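Three chips are in or entering the tray. One, at wrist (336,147) beside the bar's end, is uncertain, so I'll go a little further and look closer.

```bash
python3 -m creep '[[15,1.2,7,0,0,0,0],[15,1.2,7,0,0,0,0],[15,0,0,0,0,0,0],[15,0,0,0,0,0,0]]'; python3 -m creep '[[15,0,0,25,0,0,0],[15,0,0,35,0,0,0],[15,0,0,40,0,0,0],[15,-4,-25,10,0,0,0],[15,-6,-35,0,0,0,0],[15,-6,-35,0,0,0,0],[15,0,0,0,0,0,0],[15,0,0,0,0,0,0]]'; python3 - <<'E'
from h import *
a=grab('wrist','wrist5')['image'];b=grab('scene','scene5')['image']
o=np.zeros((600,800,3),np.uint8); o[:300,:480]=cv2.resize(a,(480,300)); o[300:600,:400]=cv2.resize(b[160:260,265:398],(400,300),interpolation=cv2.INTER_CUBIC)
o[300:600,400:]=cv2.resize(a[80:280,320:586],(400,300),interpolation=cv2.INTER_CUBIC)
cv2.imwrite('pics/comp5.png',o[:,:,::-1])
E
```

```text
clock: 8.6
tcp_pos: [0.517, 0.0595, 0.0934]
ee_rot: [0.542, -0.542, -0.454, 0.454]
ft_force: [0.3, -0.3, -2.0]
opening: 0.226
clock: 9.4
tcp_pos: [0.5008, -0.0371, 0.2035]
ee_rot: [-0.543, 0.543, 0.453, -0.453]
ft_force: [-0.0, 1.3, -1.7]
opening: 0.228
```

View pics/comp5.png

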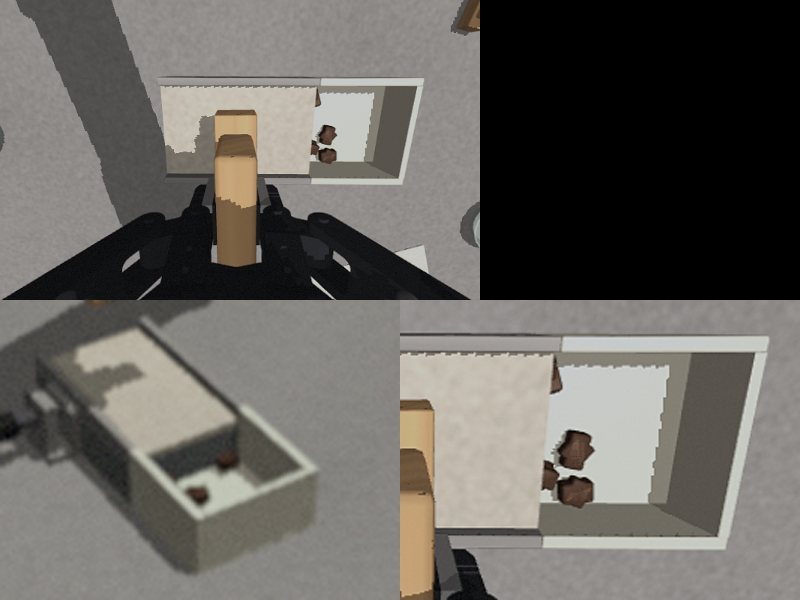

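Plate clear, and all four chips are in the tray (right crop at (556,376), (575,450), (548,474), (575,490)). Now carry the scraper back to its free spot.

```bash
python3 -m creep '[[15,-1,34,0,0,0,0],[15,-1,34,0,0,0,0],[15,-1,34,0,0,0,0],[15,-1,34,0,0,0,0],[15,-1,34,0,0,0,0],[15,-1,34,0,0,0,0],[15,-1,34,0,0,0,0],[15,-1,34,0,0,0,0],[15,-1,34,0,0,0,0],[15,0,34,0,0,0,0],[15,0,34,0,0,0,0],[15,0,0,-40,0,0,0],[15,0,0,-40,0,0,0],[15,0,0,-40,0,0,0],[15,0,0,-25,0,0,0],[15,0,0,-11,0,0,0],[15,0,0,0,0,0,0],[15,0,0,0,0,0,0],[15,0,0,0,0,0,0]]'
```

```text
clock: 11.4
tcp_pos: [0.493, 0.339, 0.0495]
ee_rot: [-0.542, 0.542, 0.455, -0.453]
ft_force: [-0.6, 0.3, -0.7]
opening: 0.226
```

```bash
python3 -m creep '[[15,0,0,-3,0,0,0],[15,0,0,-2,0,0,0],[15,0,0,-1.2,0,0,0],[15,0,0,0,0,0,0],[15,0,0,0,0,0,0],[15,0,0,0,0,0,0]]'
```

```text
clock: 12.0
tcp_pos: [0.4924, 0.3383, 0.0427]
ee_rot: [-0.542, 0.543, 0.454, -0.453]
ft_force: [-3.0, -2.8, 7.7]
opening: 0.227
```

```bash
python3 -m creep '[[50,0,0,0,0,0,0],[50,0,0,0,0,0,0],[50,0,0,0,0,0,0],[50,0,0,0,0,0,0],[50,0,0,15,0,0,0],[50,0,0,40,0,0,0],[50,0,0,40,0,0,0],[50,0,0,40,0,0,0],[50,0,0,0,0,0,0]]' 40
python3 -m creep '[[50,10.5,-35,0,0,0,0],[50,10.5,-35,0,0,0,0],[50,10.5,-35,0,0,0,0],[50,10.5,-35,0,0,0,0],[50,10.5,-35,0,0,0,0],[50,10.5,-35,0,0,0,0],[50,10.5,-35,0,0,0,0],[50,10.5,-35,0,0,0,0],[50,10.5,-35,0,0,0,0],[50,10.5,-35,0,0,0,0],[50,10.5,-35,0,0,0,0],[50,10.5,-35,0,0,0,0],[50,0,0,-30,0,0,0],[50,0,0,0,0,0,0],[50,0,0,0,0,0,0]]'
python3 - <<'E'
from h import *
a=grab('wrist','wrist6')['image'];b=grab('scene','scene6')['image']; grab('side','side6')
o=np.zeros((600,800,3),np.uint8); o[:400,:640]=a; o[400:600,:266]=cv2.resize(b[210:310,360:493],(266,200),interpolation=cv2.INTER_CUBIC)
cv2.imwrite('pics/comp6.png',o[:,:,::-1]); print(state()['joints'])
E
```

```text
clock: 12.9
tcp_pos: [0.4944, 0.3404, 0.1843]
ee_rot: [-0.542, 0.543, 0.458, -0.45]
ft_force: [0.5, 0.7, 0.9]
opening: 0.585
clock: 14.4
tcp_pos: [0.6175, -0.0808, 0.1464]
ee_rot: [0.543, -0.541, -0.454, 0.454]
ft_force: [1.2, 0.4, 1.0]
opening: 0.584
[ 0.19973223  0.44676232 -0.16405977  1.5040089   0.07552978  1.19495955
  1.41879387]
```

View pics/comp6.png

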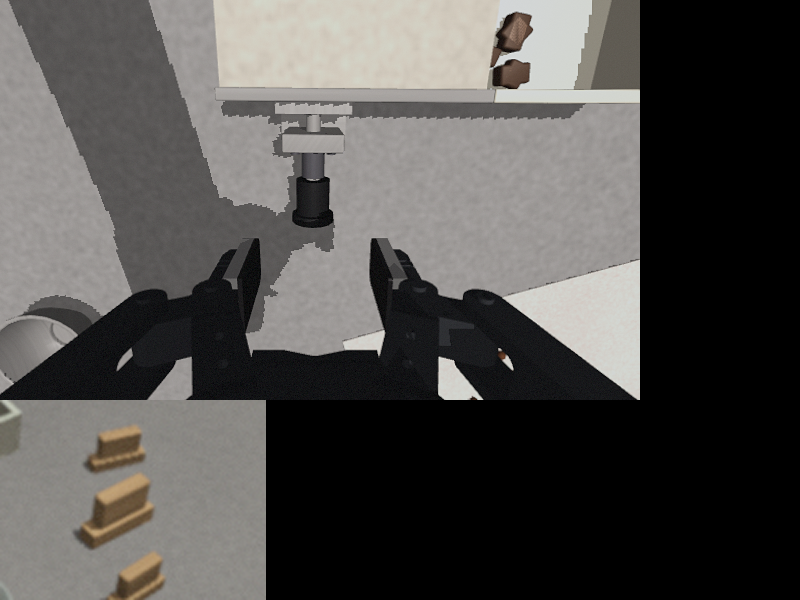

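The scraper stands upright alone (inset), and the knob is at wrist (312,178-227) with its axis between the fingers. Compute its offset from the TCP.

```bash
python3 - <<'E'
from h import *
c=load('wrist6'); p=state()['tcp_pos']; th=np.radians(-10.3); ux=np.array([np.cos(th),np.sin(th)]); uy=np.array([-ux[1],ux[0]])
O=np.array([.498,-.0301]); print(p, 'O-frame tcp',(p[:2]-O)@ux,(p[:2]-O)@uy)
for n,u,v,z in[('grip inner top',312.5,178.5,.052),('axis',313,195,.052),('flange rim outer top',313,217,.0555),('flange outer side',313,226,.040),('flange L',292.5,217,.04),('flange R',333,217,.04),('gripL',297,190,.04),('gripR',329,190,.04),('lip outer',313,101.5,.062)]:
    P=onz(c,u,v,z); print(n,P.round(4),'rel tcp',((P-p)[:2]@ux*1000).round(1),((P-p)[:2]@uy*1000).round(1))
s=load('side6'); hs=s['image'].astype(int); m=(hs.sum(2)<110).astype(np.uint8); u,v=proj(s,[.618,-.083,.04]).round().astype(int)
print(u,v); w=m[v-20:v+20,u-20:u+20]; k,_,st,ce=cv2.connectedComponentsWithStats(w); print([(st[i]+[u-20,v-20,0,0,0],ce[i]+[u-20,v-20]) for i in range(1,k) if st[i,4]>15])
E
```

```text
[ 0.61870078 -0.0806188   0.14797582] O-frame tcp 0.12778856846472847 -0.028123124300574915
grip inner top [ 0.6004 -0.0798  0.052 ] rel tcp -18.2 -2.5
axis [ 0.6119 -0.0815  0.052 ] rel tcp -6.5 -2.1
flange rim outer top [ 0.6265 -0.0841  0.0555] rel tcp 8.3 -2.1
flange outer side [ 0.6392 -0.0865  0.04  ] rel tcp 21.2 -2.1
flange L [ 0.6295 -0.1002  0.04  ] rel tcp 14.1 -17.3
flange R [ 0.6348 -0.0706  0.04  ] rel tcp 14.0 12.7
gripL [ 0.6097 -0.0929  0.04  ] rel tcp -6.7 -13.7
gripR [ 0.6138 -0.0702  0.04  ] rel tcp -6.7 9.4
lip outer [ 0.5506 -0.0704  0.062 ] rel tcp -68.8 -2.2
336 235
[(array([332, 233,  11,   8,  60]), array([337.8, 236.8]))]
```

```bash
python3 -m creep '[[50,-3.6,-1.6,-30,0,0,0],[50,0,0,-40,0,0,0],[50,0,0,-30,0,0,0],[50,0,0,-12,0,0,0],[50,0,0,0,0,0,0],[50,0,0,0,0,0,0],[50,0,0,0,0,0,0]]' 80; python3 -c "from h import *; print(state()['tcp_pos'],state()['ft_force'])"; python3 -m creep '[[15,0,0,0,0,0,0],[15,0,0,0,0,0,0],[15,0,0,0,0,0,0],[15,0,0,0,0,0,0],[15,0,0,0,0,0,0],[15,0,0,0,0,0,0],[15,0,0,0,0,0,0]]' 80
```

```text
clock: 15.25
tcp_pos: [0.616, -0.0836, 0.0367]
ee_rot: [-0.541, 0.543, 0.455, -0.453]
ft_force: [0.2, 0.6, -0.2]
opening: 0.583
[ 0.61601365 -0.08364729  0.03666496] [ 0.19187174  0.58209566 -0.15042802]
clock: 15.95
tcp_pos: [0.6156, -0.082, 0.0361]
ee_rot: [-0.542, 0.542, 0.455, -0.453]
ft_force: [-0.5, 3.2, 6.8]
opening: 0.252
```

```bash
python3 -m creep '[[15,4,-0.7,0,0,0,0],[15,4,-0.7,0,0,0,0],[15,4,-0.7,0,0,0,0],[15,0,0,0,0,0,0],[15,0,0,0,0,0,0],[15,0,0,0,0,0,0]]' 80; python3 -m creep '[[15,4,-0.7,0,0,0,0],[15,3,-0.5,0,0,0,0],[15,2,-0.4,0,0,0,0],[15,0,0,0,0,0,0],[15,0,0,0,0,0,0],[15,0,0,0,0,0,0]]' 80
```

```text
clock: 16.55
tcp_pos: [0.6264, -0.084, 0.0361]
ee_rot: [0.543, -0.542, -0.454, 0.454]
ft_force: [-6.2, 4.3, 11.6]
opening: 0.255
clock: 17.15
tcp_pos: [0.6346, -0.0855, 0.036]
ee_rot: [0.543, -0.541, -0.454, 0.454]
ft_force: [-11.0, 4.8, 14.6]
opening: 0.256
```

```bash
python3 -m creep '[[15,1,-0.2,0,0,0,0],[15,1,-0.2,0,0,0,0],[15,0,0,0,0,0,0],[15,0,0,0,0,0,0],[15,0,0,0,0,0,0]]' 80; python3 -m creep '[[15,1,-0.2,0,0,0,0],[15,1,-0.2,0,0,0,0],[15,0,0,0,0,0,0],[15,0,0,0,0,0,0],[15,0,0,0,0,0,0]]' 80
python3 - <<'E'
from h import *
a=grab('wrist','wrist7')['image'];b=grab('scene','scene7')['image'];d=grab('side','side7')['image']
o=np.zeros((600,800,3),np.uint8); o[:400]=cv2.resize(a[40:290,120:620],(800,400),interpolation=cv2.INTER_CUBIC)
o[400:,:266]=cv2.resize(b[210:310,360:493],(266,200)); o[400:,266:532]=cv2.resize(b[160:260,240:373],(266,200)); o[400:,532:798]=cv2.resize(d[185:285,240:373],(266,200))
cv2.imwrite('pics/comp7.png',o[:,:,::-1]); print(state())
E
```

```text
clock: 17.65
tcp_pos: [0.6354, -0.0857, 0.036]
ee_rot: [0.544, -0.541, -0.453, 0.455]
ft_force: [-16.2, 5.7, 19.4]
opening: 0.258
clock: 18.15
tcp_pos: [0.6355, -0.0857, 0.0359]
ee_rot: [0.545, -0.54, -0.452, 0.456]
ft_force: [-25.5, 7.0, 26.2]
opening: 0.253
{'clock': 18.3, 'joints': array([ 0.19407214,  0.59938326, -0.15212924,  1.54054396,  0.09845218,
        1.01744086,  1.4098771 ]), 'qvel': array([-0.00076057,  0.0011776 ,  0.00127811,  0.00023522,  0.00208654,
       -0.0011244 ,  0.00112855]), 'effort': array([  2.013404  , -59.12128687,   0.84161801, -37.14372396,
         1.99525863,  -8.69101346,   0.06289631]), 'tcp_pos': array([ 0.63548002, -0.08569785,  0.03591924]), 'ee_rot': array([ 0.54459986, -0.53964207, -0.45235174,  0.45560436]), 'ft_force': array([-25.27871376,   6.63978706,  26.30124374]), 'wrist_torque': array([ 1.5488104 ,  5.21897888, -0.0731115 ]), 'opening': 0.2531614666854409}
```

View pics/comp7.png

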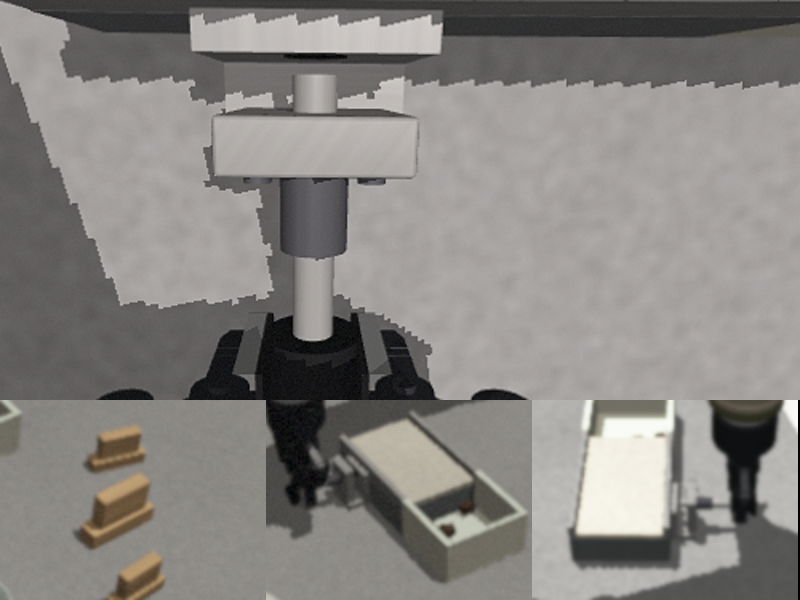

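The pin tip is out of the seat hole with a visible gap at crop (315,65). The knob is in the fingers and against its stop: the TCP stopped while the force kept rising. The plate is clear and the scraper upright, so I'm handing in.

```bash
python3 -m creep '[[15,0,0,0,0,0,0],[15,0,0,0,0,0,0],[15,0,0,0,0,0,0]]' 80; python3 -c "from bench import ticket; print(ticket.close_job())"
```

```text
clock: 18.6
tcp_pos: [0.6355, -0.0857, 0.0359]
ee_rot: [0.545, -0.54, -0.452, 0.456]
ft_force: [-26.0, 6.5, 26.1]
opening: 0.253
the job is handed in; nothing more can be done
None
```

I wiped all four chips into the catch tray with the largest (middle) scraper. I then stood it back upright near where it started, let go, and drew the plunger to its stop. The job was handed in at 18.6 s with the knob still held.

**Last checks:**
- **Plunger:** the wrist picture shows the pin tip clear of the seat hole. The TCP travelled about 20 mm and then stopped while the wrist force rose to about 26 N, so I take it to be at its stop.
- **Chips:** all four were counted in the tray and the plate was bare after the wipe. The final pictures show the plate still bare, with only some of the chips in view.
- **Scraper:** it stands upright and clear of the stage.
- **Bystanders:** I never steered near the jar, dish or bowl, but I did not re-measure their positions at the end.

**Disagreements:**
- Two-view heights for the scraper rib came out 4–5 mm below the stated 66 mm. The scene camera was in every pair I used, so I suspect its calibration.
- Different cues put the knob up to several mm apart along its axis. I used the distance from the lip.
- The opening read about 21.5 mm on the 24 mm grip. The scraper's 20 mm rib also read slightly low, at 19.4 mm.

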